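Hold a stage insert against its sprung stop

ROBOT

A 6-joint arm with a two-finger parallel gripper is mounted at the origin on the work surface. World frame = base frame: x ahead of the robot, y to its left, z up, the work surface at z = 0. Lengths are in m, angles in rad, forces in N, time in s.
With the tool pointing down it reaches from about 0.35 to 0.875 m from the base axis. Payload 4.2 kg.
Tool frame: the origin (TCP) lies at the very end of the fingers, on their centre line; the grasp point (between the pads) lies 19 mm behind it (tcp_to_grasp is the distance from the TCP to the grasp point, in m); y points along the fingers, z is the direction in which the jaws open and shut, and the axes are right-handed (so a half turn about y gives the same grasp; the last joint's range is limited). The gripper opens to 85 mm and grips with 20 to 120 N. Pads are 22 mm wide; open, the fingers measure 114 mm over their backs; the gripper's body (76 mm by 85 mm) begins 54 mm behind the grasp point. The pads swing forward as they close: fully open they stand 13 mm farther back than shut.
Start: joints at [-1.077, 0.385, 0.008, 0, -1.194, -0.259], TCP at [0.145, -0.608, 0.231] pointing down, gripper open.
Joint ranges: [-3.14, 3.14], [-1.21, 2.06], [-1.07, 1.41], [-3.16, 2.05], [-2.99, -0.16], [-3.1, 3.1]. Speed limits (rad/s): [2.79, 2.79, 3.14, 3.14, 3.14, 3.14].

INTERFACE

Orientations are given as a rotation vector (axis times angle).
In Python, from rig import observe, snapshot, sign_off, tcp_to_grasp gives the robot as it stands.
- The arm moves only by the tool jog_arm, never from a script. Its argument "deltas" is text: rows parted by semicolons, each of 6 numbers parted by spaces: the shift along the tool's x, y, z in cm, then the turn, a rotation vector about the tool's x, y, z in degrees. In form: tx ty tz ax ay az; .... A call has 1 to 12 rows; each row is the pose to reach, as a shift and turn from the pose commanded when the call began, along the tool's axes at that moment; what a row does not reach only later rows make up. A row lasts 1/10 s, in which the tool goes at most 50 mm and 8.59 degrees, less where a joint would pass 70% of its speed; a pose out of reach is approached as far as the arm can. A call with a gripper value outside its range is refused whole. "jaw" is the closure, from 0 (fully open) to 1 (shut), set as the call begins (left out, the last holds). The fingers move at their own pace and stop on an object; the grip force is fixed at half the most. Time passes only in rows, so rows that repeat a pose let the fingers close. It gives the time, the measured TCP pose, the force and the opening at its end, in the units of the state.
- observe(): the state, without advancing time (a new reading comes with each control period).
- snapshot(name): name is "side" or "top"; returns a dict with "color" (384x512x3 uint8, red, green, blue), "z_map" (384x512 float32, m along the optical axis (not along the pixel's ray), 0 where there is no reading), "fx", "fy", "cx", "cy" (pixels), "k1" (the pictures are not rectified: a ray, as slopes to the right and down, at radius r is drawn at 1 + k1 r^2 times it, then the intrinsics apply), "R" (3x3) and "t" (3): a world point X has camera coordinates R X + t. Camera axes: x right, y down, z forward; pixel columns grow to the right and rows downward; lengths in m; the calibration is good to about 2 mm. A picture is of the moment at which its call begins.
- sign_off(): hands the job in, once; it reports no verdict.
The state is a dict: "time_s": time; "qpos": joint angles; "qd": joint speeds; "effort": joint torques, N m; "ee_pos": TCP position; "tcp_rot": TCP orientation; "force": force on the tool from outside, world axes, zero at the start; "ft_torque": the same for the moment, N m; "width": finger opening in m.
Only numpy, scipy, OpenCV 4.12 (cv2) and the standard library are available. Lean on these libraries where they do the work, as an engineer would, in place of code of your own. Each camera call takes 0.05 s, during which the arm holds its last target. There are 200 camera calls.

TASK

Pick up the narrow aluminium insert (the slim frame that fits the channel, not the broad spare), set it in the dark stage carrier and slide it nose first along the channel and under the bridge until it pushes the sprung stop back about half of its travel, a steady push of about 8 N; never drive the stop all the way in. Finish while still holding the insert there, flat in the channel and pushed against the stop, so that a colleague can tighten the two thumbscrews. Leave the spare insert and the other things on the desk where they are.

Things in the scene. Friction and masses are not known exactly. Their poses are not given: they have to be found in the camera images.
- insert: Narrow insert, loose bare aluminium frame, 0.14 to 0.28 kg: 150 long (x), 70 wide (y), 8 thick, with a 75 x 42 window and an upright square post to hold it by at its rear end. The nose is the end at x = +75, corners rounded 8 mm. Origin: centre of the underside; x towards the nose, z up.
- post_top (a point): Centre of the top of the narrow insert's post. The post is 24 x 24 mm, square to the plate, 40 tall above the plate (top 48 above the underside), centred 55 mm behind the plate's centre (insert x = -55, y = 0).
- carrier: Stage carrier, fixed to the desk, placed anew each time: dark steel base, 140 wide, 12 thick, with rails, a bridge and a sprung stop. Origin: at desk height below the channel's centre line; x along the channel towards the stop (the push direction), z up. The base spans x = -175 to 145; its top (z = 12) is the channel floor, open for landing from x = -175 to -40.
- mouth (a point): Centre of the channel's flared mouth, on its floor (carrier x = -40, z = 12). The two side rails, 10 mm tall, are about 118 mm apart here, narrow to 74 mm at carrier x = 10 and run straight, 74 mm apart, to x = 105.
- bridge (a point): Middle of the bridge's lower near edge (carrier x = 45, z = 28). The bridge spans the channel from x = 45 to 70, underside 16 mm above the channel floor (8 mm over a flat insert), top at z = 40, with two thumbscrews up to z = 58.
- stop: Sprung stop: steel bar 50 wide, 22 tall, 10 thick, across the channel end. Origin: middle of its front face, at channel-floor height; axes as the carrier. At rest at carrier x = 85, with a 20 mm gap behind it to the housing (x = 115 to 145, top z = 40). It slides back 20 mm to a hard end, taking 2 N plus 0.6 N per mm: 5 N at 5 mm, 8 N at 10 mm (half way), 11 N at 15 mm. It springs back.
- spare: The broad spare insert, loose, aluminium, same post but 110 long by 96 wide, too broad for the channel: leave it. Origin: centre of the underside; the post is centred at x = -36. It may lie in either of the two places beside the carrier.
- bottle: Closed amber bottle, 56 mm across, 110 tall; origin at the centre of its underside. Leave it.
- objective: Steel microscope objective standing up, 34 mm across, 50 tall; origin at its underside. Leave it.
- dish: Closed white dish, 90 mm across, 16 tall; origin at its underside. Leave it.
- jar: Small white screw-top jar, 48 mm across, 50 tall, to the left of the carrier; origin at its underside. Leave it.
- driver: Screwdriver, 170 mm long, lying to the left of the carrier. Leave it.
Not all that is in view belongs to the job. What is shaped like the insert but turquoise is not meant.

How it is judged:
On the way:
1. The narrow insert lies flat in the channel with its nose under the bridge (y of insert in the frame of carrier between -0.0035 and 0.0035 m and z of insert in the frame of carrier between 0.01 and 0.0155 m and angle between the x axis of insert and the x axis of carrier, either way round below 0.07 rad and angle between insert's own z axis and vertical below 0.05 rad and x of insert in the frame of carrier above -0.025 m), for 0.1 s.
At the end, for the whole second after the job is handed in: The program ends with the robot's fingers still on the insert, which lies flat in the channel (within 3.5 mm of the centre line, 4 degrees in line, under 3 degrees tilt, on the floor to 3 mm), still, and presses the sprung stop with 5 to 11 N (5 to 15 mm back), throughout the last second (contact force between insert and stop between 5 and 11 N and y of insert in the frame of carrier between -0.0035 and 0.0035 m and z of insert in the frame of carrier between 0.01 and 0.0155 m and angle between the x axis of insert and the x axis of carrier, either way round below 0.07 rad and angle between insert's own z axis and vertical below 0.05 rad and x of stop in the frame of carrier between 0.0895 and 0.1005 m and linear speed of insert below 0.01 m/s and contact force between the fingers and insert above 1 N); the arm keeps its last pose, push and grip.
It fails at once if The stop is driven all the way in (over 19 of its 20 mm) (x of stop in the frame of carrier above 0.104 m).
It fails at once if The spare insert is moved by more than 25 mm (distance of spare from where it was at the start of the episode above 0.025 m).
It fails at once if Another thing on the desk is moved by more than 25 mm (distance of any of bottle, objective, dish, jar, driver from where it was at the start of the episode above 0.025 m).
It also fails if it takes over 45 s, if anything falls off the work surface, if the arm or the gripper's body presses on something with over 40 N, if the wrist force passes 120 N, or if a joint passes its speed limit or range.

## Working session

There is one attempt and no reset: what is moved stays moved. The work goes in short steps, Python scripts to look and compute and a tool call to move; the robot and the scene stay as the last step left them, time stands still between calls to the robot, and variables do not carry over. Pictures are saved under pics/ and viewed, about 8 in all and at most 12, crops included, and the job is handed in when it is done.

Besides the shell and the picture viewer there is one more tool, called after "Emit:" as name(argument=value, ...) on one line, values as JSON. jog_arm: Moves the arm, as the interface text tells. Its arguments: {"type":"object","properties":{"deltas":{"type":"string"},"jaw":{"type":"number"}},"required":["deltas"]}

```bash
ls; mkdir -p pics; cat > h.py <<'E'
import numpy as np, cv2
from rig import observe, snapshot, sign_off, tcp_to_grasp
from scipy.spatial.transform import Rotation as Rn
def grab(n,tag):
    s=snapshot(n); np.savez(f'pics/{tag}.npz',**s); cv2.imwrite(f'pics/{tag}.png',s['color'][:,:,::-1]); return s
def load(tag): return dict(np.load(f'pics/{tag}.npz'))
def rays(s,uv):
    uv=np.atleast_2d(np.asarray(uv,float))
    K=np.array([[s['fx'],0,s['cx']],[0,s['fy'],s['cy']],[0,0,1]],float)
    p=cv2.undistortPoints(uv.reshape(-1,1,2),K,np.array([float(s['k1']),0,0,0]),None,None)[:,0]
    d=np.c_[p,np.ones(len(p))]
    return -s['R'].T@s['t'], d@s['R']   # origin, world dirs (unit depth)
def plane(s,uv,z):
    o,d=rays(s,uv); return o+d*((z-o[2])/d[:,2])[:,None]
def cloud(s):
    h,w=s['z_map'].shape; v,u=np.mgrid[:h,:w]
    o,d=rays(s,np.c_[u.ravel(),v.ravel()]); return (o+d*s['z_map'].reshape(-1,1)).reshape(h,w,3)
E
python3 - <<'E'
from h import *
print(observe(),tcp_to_grasp)
for n in('side','top'):
    s=grab(n,n+'0'); print(n,s['fx'],s['k1'],-s['R'].T@s['t'],s['R'].round(2).tolist())
a=load('top0')['color'];b=load('side0')['color']
cv2.imwrite('pics/t.png',cv2.resize(a,(800,600))[:,:,::-1]);cv2.imwrite('pics/s.png',cv2.resize(b,(800,600))[:,:,::-1])
E
```

```text
pics
{'time_s': 0.0, 'qpos': array([-1.07740413e+00,  3.85548493e-01,  6.61497056e-03, -4.97013395e-04,
       -1.19400631e+00, -2.58597008e-01]), 'qd': array([-6.08209011e-04,  3.62990044e-04, -1.84571511e-05, -1.61395710e-03,
       -7.30710541e-04,  1.65945784e-03]), 'effort': array([ 1.99498681e-03, -3.92288661e+01,  1.88395768e+01,  4.18604225e+00,
       -4.60456533e-03,  1.36155390e-05]), 'ee_pos': array([ 0.14527893, -0.6072725 ,  0.2302225 ]), 'tcp_rot': array([-1.56077166, -0.18385159,  0.1844139 ]), 'force': array([-0.45720739, -0.06286274,  0.13213542]), 'ft_torque': array([-0.01368529, -0.00380073, -0.02890238]), 'width': 0.08549365312770485} 0.0187
side 380.48988691808773 -0.07143555095809152 [1.13813271 0.61897729 0.71348032] [[-0.72, 0.69, -0.02], [0.42, 0.41, -0.81], [-0.55, -0.59, -0.59]]
top 406.3207079974663 -0.01636719216318727 [ 0.44531742 -0.04918222  1.17125013] [[0.01, -1.0, 0.0], [-1.0, -0.01, -0.08], [0.08, 0.0, -1.0]]
```

View pics/t.png

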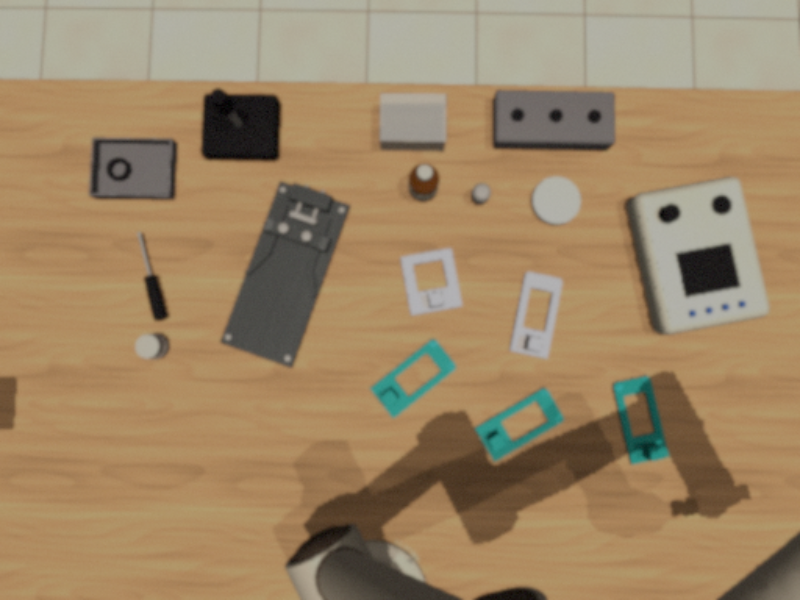

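View pics/s.png

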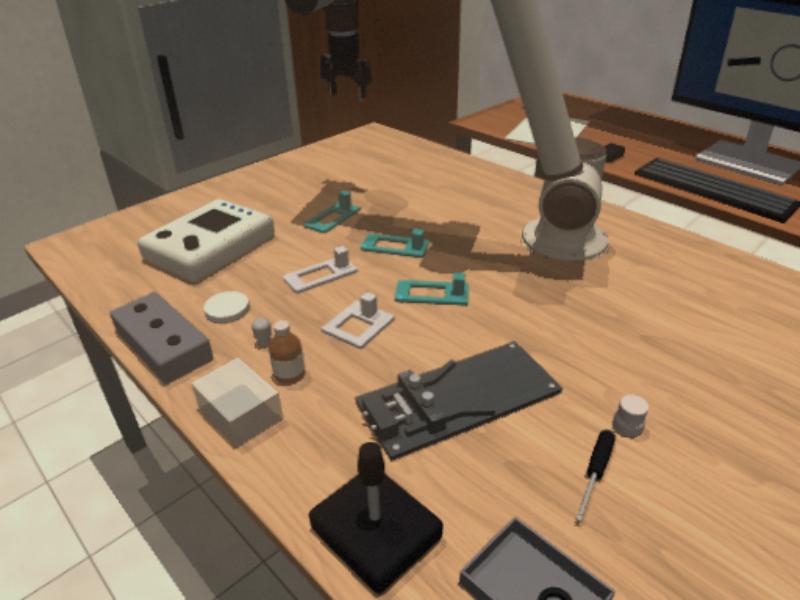

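Top view (800x600 picture): candidates that could be taken for the insert are bare frames at (537,314) [slim, 150x70-like] and (431,282) [broad = spare], and the turquoise frames at (413,377), (520,423) and (640,420). I choose (537,314). The carrier runs from (258,350) (rear) to (315,195) (stop); the jar is at (150,346), the driver at (152,278).

```bash
python3 - <<'E'
from h import *
s=load('top0'); c=s['color']; hsv=cv2.cvtColor(c,cv2.COLOR_RGB2HSV)
def an(mask,seed,z,name):
    n,l,st,ce=cv2.connectedComponentsWithStats(mask.astype(np.uint8)*1,connectivity=4)
    i=l[seed[1],seed[0]]; m=(l==i).astype(np.uint8)
    cs,_=cv2.findContours(m,cv2.RETR_EXTERNAL,cv2.CHAIN_APPROX_NONE)
    k=max(cs,key=len)[:,0]
    P=plane(s,k,z)
    r=cv2.minAreaRect((P[:,:2]*1000).astype(np.float32)); print(name,i,st[i],r,cv2.boxPoints(r).round(1).tolist())
    return m
S=hsv[:,:,1];V=hsv[:,:,2]
m1=an((S<60)&(V>110),(348,180) if False else (333,205),.008,'narrow')
m2=an((S<60)&(V>110),(261,180),.008,'spare')
m3=an((V<100)&(S<110),(165,210),.012,'carrier')
P=cloud(s)
for n,p in dict(narrow=(333,205),post=(341,219),base=(170,205),bridge=(188,148),hous=(200,124),desk=(230,200)).items(): print(n,P[p[1],p[0]].round(4))
o=c.copy(); 
for m,col in((m1,(255,0,0)),(m2,(0,0,255)),(m3,(255,255,0))):
    cs,_=cv2.findContours(m,cv2.RETR_LIST,cv2.CHAIN_APPROX_NONE)
    for k in cs: o[k[:,0,1],k[:,0,0]]=col
A=cv2.resize(c[165:235,315:375],(480,560),interpolation=cv2.INTER_CUBIC); 
B=cv2.resize(o[110:240,135:365],None,fx=3.4,fy=3.4,interpolation=0)
cv2.imwrite('pics/c1.png',A[:,:,::-1]);cv2.imwrite('pics/c2.png',B[:,:,::-1])
# high points of carrier
q=P[110:240,135:230].reshape(-1,3); 
print(np.histogram(q[:,2],bins=[-.01,.005,.009,.015,.02,.025,.03,.036,.044,.055,.07])) 
E
```

```text
narrow 28 [ 326  174   34   56 1006] ((510.26495361328125, -293.0437316894531), (72.94719696044922, 152.3156280517578), 78.71720123291016) [[428.3999938964844, -313.8999938964844], [577.7999877929688, -343.70001220703125], [592.0999755859375, -272.20001220703125], [442.70001220703125, -242.39999389648438]]
spare 27 [ 256  159   40   43 1023] ((568.759765625, -98.93329620361328), (113.03475189208984, 98.73542022705078), 11.162480354309082) [[503.79998779296875, -61.400001525878906], [522.9000244140625, -158.3000030517578], [633.7999877929688, -136.39999389648438], [614.7000122070312, -39.599998474121094]]
carrier 15 [ 142  117   81  117 4810] ((582.3435668945312, 167.72413635253906), (136.07891845703125, 319.0079040527344), 71.59188079833984) [[409.5, 153.5], [712.2000122070312, 52.79999923706055], [755.2000122070312, 181.89999389648438], [452.5, 282.70001220703125]]
narrow [ 0.4984 -0.2647  0.0058]
post [ 0.4581 -0.2789  0.0485]
base [0.4914 0.2024 0.0089]
bridge [0.6514 0.1501 0.0408]
hous [0.7206 0.1181 0.041 ]
desk [ 0.5089  0.0317 -0.0026]
(array([6984,  932, 3147,  251,  227,   50,  120,  532,   28,   42]), array([-0.01 ,  0.005,  0.009,  0.015,  0.02 ,  0.025,  0.03 ,  0.036,
        0.044,  0.055,  0.07 ]))
```

View pics/c1.png

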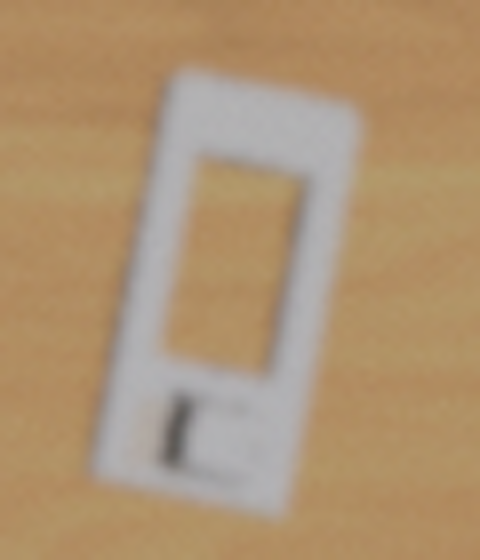

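View pics/c2.png

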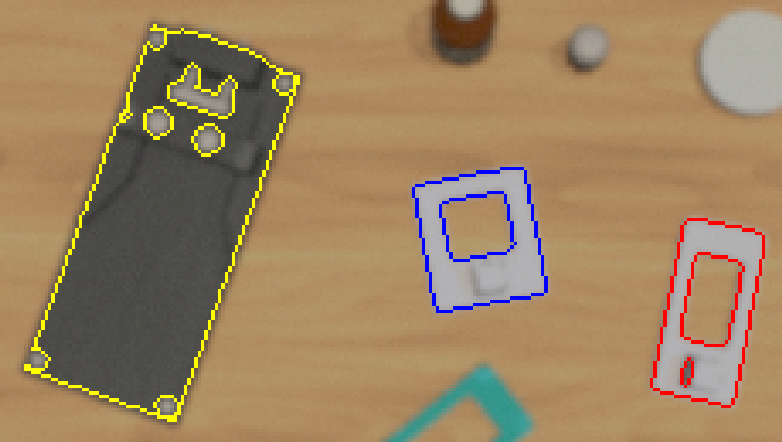

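Left crop: the slim frame with its post at the lower end and nose up (corners (180,70)-(355,100) in the crop), so the choice is confirmed. Right crop: outlines fit the carrier, spare and insert well; the corner screws and thumbscrews are visible for the centre line.

```bash
cat > m.py <<'E'
from h import *
def carrier(s):
    c=s['color']; hsv=cv2.cvtColor(c,cv2.COLOR_RGB2HSV); S,V=hsv[:,:,1].astype(float),hsv[:,:,2].astype(float)
    pts=[]
    for (x,y),r,z in(((157,38),4,.013),((285,83),4,.013),((37,360),4,.013),((167,407),4,.013),((158,122),5,.058),((208,139),5,.058)):
        u,v=x/3.4+135,y/3.4+110; yy,xx=np.mgrid[int(v)-r:int(v)+r+1,int(u)-r:int(u)+r+1]
        w=np.clip(V[yy,xx]-95,0,None)*(S[yy,xx]<50)
        pts.append(plane(s,[(xx*w).sum()/w.sum(),(yy*w).sum()/w.sum()],z)[0])
    return np.array(pts)
E
python3 - <<'E'
from m import *
s=load('top0'); p=carrier(s); print((p*1000).round(1))
mid=np.array([(p[0]+p[1])/2,(p[2]+p[3])/2,(p[4]+p[5])/2])[:,:2]
d=mid[0]-mid[1]; a=np.arctan2(d[1],d[0]); print(mid*1e3,np.degrees(a),np.linalg.norm(d))
e=np.array([np.cos(a),np.sin(a)]); n=np.array([-e[1],e[0]]); print('thumb mid off line',(mid[2]-mid[1])@n*1e3, 'widths',np.linalg.norm(p[0]-p[1]),np.linalg.norm(p[2]-p[3]),np.linalg.norm(p[4]-p[5]))
# side view check: carrier z ; post of insert
P=cloud(s); z=P[:,:,2]
b=(z>.034)&(z<.06)
n_,l,st,ce=cv2.connectedComponentsWithStats(b.astype(np.uint8))
for i in range(1,n_):
    if st[i,4]>20: q=P[l==i]; print(ce[i].round(),st[i,4],np.median(q,0).round(4),q.min(0).round(3),q.max(0).round(3))
o=observe(); R=Rn.from_rotvec(o['tcp_rot']).as_matrix(); print(R.round(4))
E
```

```text
[[735.9 179.5  13. ]
 [699.   68.8  13. ]
 [460.9 270.7  13. ]
 [423.8 160.8  13. ]
 [655.  167.2  58. ]
 [641.2 125.7  58. ]]
[[717.43126476 124.17028146]
 [442.34191464 215.7215951 ]
 [648.09466401 146.44160845]] -18.40773833024886 0.28992377201345537
thumb mid off line -0.7631385703171217 widths 0.11665347758249352 0.1160016669293712 0.04376100920173744
[355.  75.] 2711 [ 0.8658 -0.3188  0.0493] [ 0.819 -0.431  0.034] [ 0.921 -0.209  0.059]
[154.  81.] 1686 [0.8428 0.2492 0.0385] [0.789 0.187 0.034] [0.91  0.327 0.059]
[263.  77.] 988 [ 0.8539 -0.0605  0.0579] [ 0.813 -0.119  0.034] [0.906 0.    0.06 ]
[444. 164.] 3662 [ 0.624  -0.5584  0.0578] [ 0.475 -0.695  0.034] [ 0.763 -0.458  0.06 ]
[198. 126.] 270 [0.7149 0.1239 0.0389] [0.693 0.087 0.034] [0.742 0.161 0.045]
[269. 124.] 46 [ 0.7207 -0.0757  0.0486] [ 0.717 -0.105  0.034] [ 0.739 -0.054  0.06 ]
[307. 123.] 115 [ 0.7256 -0.1841  0.0479] [ 0.711 -0.201  0.034] [ 0.742 -0.17   0.054]
[189. 150.] 360 [0.6461 0.1463 0.0393] [0.618 0.088 0.034] [0.677 0.205 0.06 ]
[278. 191.] 78 [ 0.5319 -0.1044  0.0467] [ 0.519 -0.119  0.036] [ 0.545 -0.093  0.053]
[ 95. 222.] 215 [0.44   0.401  0.0477] [0.42  0.382 0.034] [0.462 0.423 0.056]
[341. 220.] 83 [ 0.4554 -0.2795  0.0466] [ 0.442 -0.293  0.036] [ 0.469 -0.268  0.053]
[249. 255.] 82 [ 0.3562 -0.0265  0.0474] [ 0.343 -0.041  0.037] [ 0.372 -0.01   0.052]
[317. 283.] 88 [ 0.283  -0.2135  0.0464] [ 0.267 -0.23   0.035] [ 0.298 -0.2    0.053]
[419. 289.] 98 [ 0.2706 -0.492   0.0469] [ 0.256 -0.507  0.035] [ 0.283 -0.48   0.053]
[[ 9.726e-01 -6.000e-04 -2.325e-01]
 [ 2.325e-01  1.800e-03  9.726e-01]
 [-1.000e-04 -1.000e+00  1.900e-03]]
```

Emit:
jog_arm(deltas="3.78 0 2.45 0 -6.53 0; 7.56 0 4.9 0 -13.06 0; 11.34 0 7.35 0 -19.6 0; 15.12 0 9.8 0 -26.1 0; 18.9 0 12.25 0 -32.6 0; 22.7 0 14.7 0 -39.2 0; 26.5 0 17.15 0 -45.7 0; 30.2 0 19.6 0 -52.2 0; 34 0 22 0 -58.8 0; 37.8 0 24.5 0 -65.3 0; 37.8 0 24.5 0 -65.3 0; 37.8 0 24.5 0 -65.3 0", jaw=0)

```text
time_s: 1.3
ee_pos: [0.4564, -0.2806, 0.2308]
tcp_rot: [-1.294, -1.064, 1.065]
force: [-0.6, -0.5, -0.0]
width: 0.0858
```

Emit:
jog_arm(deltas="0 3 0 0 0 0; 0 6.5 0 0 0 0; 0 10 0 0 0 0; 0 13 0 0 0 0; 0 15.5 0 0 0 0; 0 17.5 0 0 0 0; 0 19 0 0 0 0; 0 20.2 0 0 0 0; 0 21 0 0 0 0; 0 21.3 0 0 0 0; 0 21.3 0 0 0 0")

```text
time_s: 2.4
ee_pos: [0.456, -0.2819, 0.0183]
tcp_rot: [-1.296, -1.063, 1.063]
force: [-0.1, 0.1, 0.7]
width: 0.0854
```

```bash
python3 - <<'E'
from h import *
o=observe(); print(o['ee_pos'],o['force'],Rn.from_rotvec(o['tcp_rot']).as_matrix().round(4))
s=grab('side','side1'); c=s['color']
# project insert post region
X=np.array([.456,-.281,.048]); q=s['R']@X+s['t']; u=int(s['fx']*q[0]/q[2]+s['cx']);v=int(s['fy']*q[1]/q[2]+s['cy']);print(u,v)
cv2.imwrite('pics/s1.png',cv2.resize(c[v-50:v+40,u-60:u+60],None,fx=5,fy=5,interpolation=cv2.INTER_CUBIC)[:,:,::-1])
E
```

```text
[ 0.45595269 -0.28187672  0.01830815] [-0.10005517  0.08280183  0.70255728] [[ 1.955e-01 -1.000e-04 -9.807e-01]
 [ 9.807e-01 -0.000e+00  1.955e-01]
 [-1.000e-04 -1.000e+00  1.000e-04]]
217 159
```

View pics/s1.png

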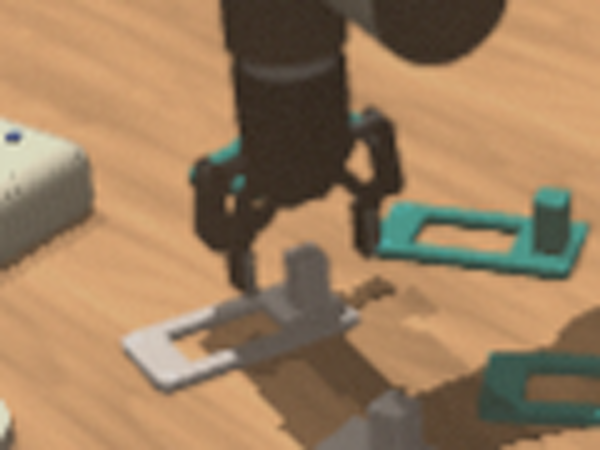

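The picture shows the open fingers straddling the post (post top at (305,255) in the crop), one finger on the nose side at (243,275) and one behind at (366,240). Closing.

Emit:
jog_arm(deltas="0 0 0 0 0 0;0 0 0 0 0 0;0 0 0 0 0 0;0 0 0 0 0 0;0 0 0 0 0 0;0 0 0 0 0 0;0 0 0 0 0 0;0 0 0 0 0 0;0 0 0 0 0 0;0 0 0 0 0 0", jaw=1)

```text
time_s: 3.45
ee_pos: [0.4562, -0.2816, 0.0187]
tcp_rot: [-1.296, -1.064, 1.063]
force: [-0.1, 1.4, 6.1]
width: 0.0229
```

Emit:
jog_arm(deltas="0 -1 0 0 0 0;0 -3 0 0 0 0;0 -6 0 0 0 0;0 -8.5 0 0 0 0;0 -10 0 0 0 0;0 -10 0 0 0 0;0 -10 0 0 0 0")

```text
time_s: 4.15
ee_pos: [0.4553, -0.2813, 0.1176]
tcp_rot: [-1.294, -1.062, 1.063]
force: [-1.0, 0.1, -2.6]
width: 0.0231
```

```bash
python3 - <<'E'
from h import *
o=observe(); print(o['ee_pos'],o['force'],o['width'])
t=grab('top','top2'); s=grab('side','side2')
def crop(s,h=(70,90)):
    q=s['R']@np.array([.5,-.29,.11])+s['t']; u=int(s['fx']*q[0]/q[2]+s['cx']);v=int(s['fy']*q[1]/q[2]+s['cy']);print(u,v)
    return cv2.resize(s['color'][max(v-60,0):v+60,u-65:u+65],(400,370),interpolation=cv2.INTER_CUBIC)
cv2.imwrite('pics/c3.png',np.hstack([crop(t),crop(s)])[:,:,::-1])
E
```

```text
[ 0.45526163 -0.28126147  0.11764612] [-0.98674584  0.08559623 -2.61252996] 0.02306693758731537
350 202
204 146
```

View pics/c3.png

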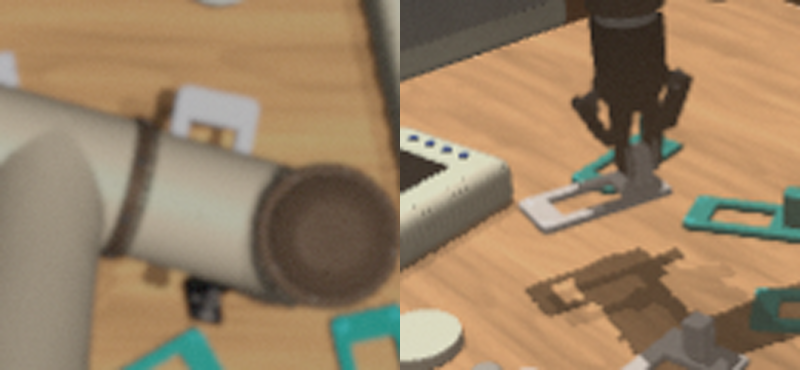

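The insert is lifted level-looking; in the top view (left) the nose shows at (215,105), the rest is hidden by the arm. I measure the visible nose for offset, direction and height.

```bash
python3 - <<'E'
from h import *
o=observe(); a0=np.radians(-11.27); R=Rn.from_rotvec(o['tcp_rot']).as_matrix(); j=-R[:2,2]; print('jaw az',np.degrees(np.arctan2(j[1],j[0])))
e=j/np.linalg.norm(j); n=np.array([-e[1],e[0]])
s=load('top2'); hsv=cv2.cvtColor(s['color'],cv2.COLOR_RGB2HSV); 
m=((hsv[:,:,1]<60)&(hsv[:,:,2]>120)).astype(np.uint8); m[:165]=0;m[195:]=0;m[:,:335]=0;m[:,375:]=0
nn,l,st,ce=cv2.connectedComponentsWithStats(m); i=1+np.argmax(st[1:,4]); print(st[i])
P=cloud(s); q=P[l==i]; print('depth nose',len(q),np.median(q,0))
k=max(cv2.findContours((l==i).astype(np.uint8),0,cv2.CHAIN_APPROX_NONE)[0],key=len)[:,0]
X=plane(s,k,.107)[:,:2]-o['ee_pos'][:2]; ax=X@e*1e3; ay=X@n*1e3
print('nose max x (expect 130)',ax.max())
sel=(ax>100)&(ax<120)
L=sel&(ay>25);Rr=sel&(ay<-25); print('edges',ay[L],ay[Rr])
# side view depth points of the plate
s=load('side2'); P=cloud(s); h=cv2.cvtColor(s['color'],cv2.COLOR_RGB2HSV)
d=P-o['ee_pos']; X=np.dstack([d[:,:,:2]@e,d[:,:,:2]@n,d[:,:,2]]); sel=(h[:,:,1]<60)&(h[:,:,2]>90)&(X[:,:,0]>0.01)&(X[:,:,0]<.15)&(abs(X[:,:,1])<.045)&(abs(X[:,:,2])<.03)
q=X[sel]; print(len(q)); A=np.c_[q[:,:2],np.ones(len(q))]; print(np.linalg.lstsq(A,q[:,2],rcond=None)[0], q.min(0),q.max(0))
E
```

```text
jaw az -11.278336733214593
[335 170  35  25 584]
depth nose 584 [ 0.55732918 -0.28610421  0.10682556]
nose max x (expect 130) 131.9265625704742
edges [35.28263658 34.77092347 34.25938499 33.74802073 35.81883861 35.30728727
 34.79590965] [-35.3394373  -34.84283474 -34.34608008 -36.43262469 -35.93609481
 -35.43941238 -34.94257703]
325
[ 0.00040018 -0.00799667 -0.01030162] [ 0.01017721 -0.03531255 -0.01764296] [0.1302952  0.03874633 0.01302886]
```

Emit:
jog_arm(deltas="2 0 0.4 0 0 0;5 0 1.1 0 0.7 0;9 0 2 0 1.4 0;13.5 0 2.9 0 2.1 0;18 0 3.9 0 2.8 0;22.5 0 4.9 0 3.5 0;27 0 5.9 0 4.2 0;31.5 0 6.8 0 4.9 0;36 0 7.8 0 5.6 0;40.5 0 8.8 0 6.3 0;44 0 9.5 0 7.13 0;46 0 10 0 7.13 0")

```text
time_s: 5.45
ee_pos: [0.4473, 0.1916, 0.1173]
tcp_rot: [-1.343, -0.971, 0.972]
force: [-0.5, 0.4, -2.7]
width: 0.0228
```

Emit:
jog_arm(deltas="1 0 0.3 0 0 0;2 0 0.6 0 0 0;2 0 0.6 0 0 0;2 0 0.6 0 0 0")

```text
time_s: 5.85
ee_pos: [0.4481, 0.209, 0.1179]
tcp_rot: [-1.344, -0.968, 0.97]
force: [-0.4, -0.5, -2.3]
width: 0.0234
```

```bash
cat > st.py <<'E'
from h import *
O=np.array([.5941,.1652]); a=np.radians(-18.41); e=np.array([np.cos(a),np.sin(a)]); n=np.array([-e[1],e[0]])
def st():
    o=observe(); R=Rn.from_rotvec(o['tcp_rot']).as_matrix(); d=o['ee_pos'][:2]-O; j=-R[:2,2]
    print('t',round(o['time_s'],2),'tcp in carrier mm: x %.1f y %.1f z %.1f'%(d@e*1e3,d@n*1e3,o['ee_pos'][2]*1e3),'yaw err %.2f'%np.degrees(np.arctan2(j@n,j@e)),'tilt',R[2].round(4),'F along %.1f lat %.1f z %.1f'%(o['force'][:2]@e,o['force'][:2]@n,o['force'][2]),o['width'].round(4))
    return o
if __name__=='__main__': st()
E
python3 st.py
```

```text
Traceback (most recent call last):
  File "st.py", line 7, in <module>
    if __name__=='__main__': st()
                             ~~^^
  File "st.py", line 5, in st
    print('t',round(o['time_s'],2),'tcp in carrier mm: x %.1f y %.1f z %.1f'%(d@e*1e3,d@n*1e3,o['ee_pos'][2]*1e3),'yaw err %.2f'%np.degrees(np.arctan2(j@n,j@e)),'tilt',R[2].round(4),'F along %.1f lat %.1f z %.1f'%(o['force'][:2]@e,o['force'][:2]@n,o['force'][2]),o['width'].round(4))
                                                                                                                                                                                                                                                                       ^^^^^^^^^^^^^^^^
AttributeError: 'float' object has no attribute 'round'
```

Emit:
jog_arm(deltas="0.4 1 0 0 0 0;0.4 3 0 0 0 0;0.4 5 0 0 0 0;0.4 6.5 0 0 0 0;0.4 7.5 0 0 0 0;0.4 8.1 0 0 0 0;0.4 8.1 0 0 0 0;0.4 8.1 0 0 0 0")

```text
time_s: 6.65
ee_pos: [0.45, 0.2139, 0.0377]
tcp_rot: [-1.344, -0.971, 0.969]
force: [0.5, 0.3, -3.0]
width: 0.0233
```

```bash
sed -i "s/o\['width'\].round(4)/round(o['width'],4)/" st.py; python3 - <<'E'
from st import *
o=st()
t=grab('top','top3'); s=grab('side','side3')
def crop(s,X):
    q=s['R']@np.array(X)+s['t']; u=int(s['fx']*q[0]/q[2]+s['cx']);v=int(s['fy']*q[1]/q[2]+s['cy']);print(u,v)
    return cv2.resize(s['color'][max(v-60,0):v+60,u-65:u+65],(400,370),interpolation=cv2.INTER_CUBIC)
cv2.imwrite('pics/c4.png',np.hstack([crop(t,[.55,.17,.03]),crop(s,[.55,.17,.03])])[:,:,::-1])
E
```

```text
t 6.65 tcp in carrier mm: x -152.1 y 0.7 z 37.7 yaw err 0.03 tilt [ 8.e-04 -1.e+00 -6.e-04] F along 0.4 lat 0.4 z -3.0 0.0233
180 184
301 240
```

View pics/c4.png

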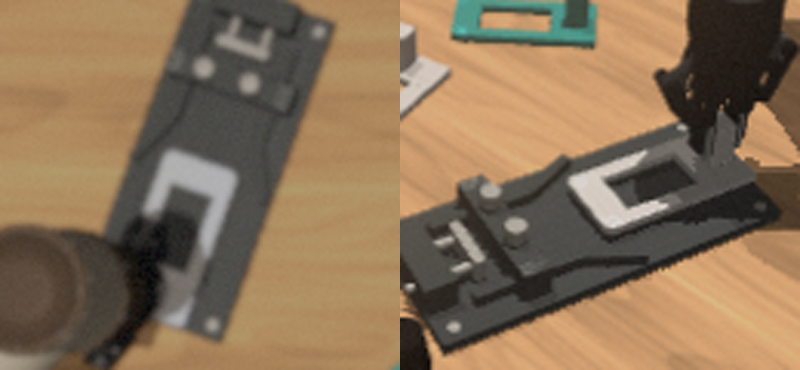

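Both views show the insert over the carrier floor, nose (200,165) centred between the rail flares. I measure the nose's lateral position against the carrier line, then land.

```bash
python3 - <<'E'
from st import *
s=load('top3'); hsv=cv2.cvtColor(s['color'],cv2.COLOR_RGB2HSV)
m=((hsv[:,:,1]<60)&(hsv[:,:,2]>130)).astype(np.uint8)
k=np.argwhere(m[165:230,150:225])[:,::-1]+[150,165]
nn,l,st_,ce=cv2.connectedComponentsWithStats(m); i=np.bincount(l[170:200,170:195].ravel())[1:].argmax()+1; print(st_[i])
k=max(cv2.findContours((l==i).astype(np.uint8),0,cv2.CHAIN_APPROX_NONE)[0],key=len)[:,0]
X=plane(s,k,.0274)[:,:2]-O; ax=X@e*1e3; ay=X@n*1e3
print('nose',ax.max())
for lo,hi in((-62,-50),(-50,-38)):
    q=(ax>lo)&(ax<hi); print(lo,'L',ay[q&(ay>25)].round(1),'R',ay[q&(ay<-25)].round(1))
E
```

```text
[162 173  30  34 411]
nose -20.067306450351392
-62 L [34.8 33.8 32.8 34.5] R [-34.8 -33.8 -35.5 -34.5]
-50 L [33.4 35.1 34.1 33.1] R [-33.6 -35.2 -34.3 -36. ]
```

Emit:
jog_arm(deltas="-0.03 0.3 0 0 0 0;-0.03 0.5 0 0 0 0;-0.03 0.6 0 0 0 0;-0.03 0.7 0 0 0 0;-0.03 0.7 0 0 0 0")

```text
time_s: 7.25
ee_pos: [0.4494, 0.2134, 0.0307]
tcp_rot: [-1.344, -0.97, 0.97]
force: [-1.0, -0.2, 2.3]
width: 0.0232
```

```bash
python3 st.py
```

```text
t 7.25 tcp in carrier mm: x -152.5 y 0.1 z 30.7 yaw err 0.05 tilt [-2.e-04 -1.e+00 -0.e+00] F along -0.9 lat -0.5 z 2.3 0.0232
```

Emit:
jog_arm(deltas="0 0 -0.5 0 0 0;0 0 -1 0 0 0;0 0 -1.7 0 0 0;0 0 -2.4 0 0 0;0 0 -3.1 0 0 0;0 0 -3.8 0 0 0;0 0 -4.5 0 0 0;0 0 -5.2 0 0 0;0 0 -5.8 0 0 0;0 0 -6.2 0 0 0;0 0 -6.2 0 0 0")

```text
time_s: 8.35
ee_pos: [0.5096, 0.1937, 0.0307]
tcp_rot: [-1.345, -0.97, 0.969]
force: [-1.0, -0.5, 3.5]
width: 0.0234
```

```bash
python3 st.py
```

```text
t 8.35 tcp in carrier mm: x -89.2 y 0.3 z 30.7 yaw err 0.01 tilt [ 6.e-04 -1.e+00 -9.e-04] F along -0.8 lat -0.8 z 3.5 0.0234
```

Emit:
jog_arm(deltas="0 0 -0.5 0 0 0;0 0 -1 0 0 0;0 0 -1.5 0 0 0;0 0 -2 0 0 0;0 0 -2.5 0 0 0;0 0 -3 0 0 0;0 0 -3.4 0 0 0;0 0 -3.4 0 0 0")

```text
time_s: 9.15
ee_pos: [0.5415, 0.1829, 0.0307]
tcp_rot: [-1.344, -0.97, 0.969]
force: [-2.0, -0.1, 5.1]
width: 0.023
```

```bash
python3 st.py
```

```text
t 9.15 tcp in carrier mm: x -55.5 y 0.2 z 30.7 yaw err 0.01 tilt [ 3.e-04 -1.e+00 -6.e-04] F along -1.9 lat -0.7 z 5.1 0.023
```

Emit:
jog_arm(deltas="0 0 -0.3 0 0 0;0 0 -0.6 0 0 0;0 0 -0.8 0 0 0;0 0 -0.8 0 0 0")

```text
time_s: 9.55
ee_pos: [0.5488, 0.1805, 0.0307]
tcp_rot: [-1.344, -0.97, 0.969]
force: [-4.3, 1.5, 5.1]
width: 0.0232
```

Emit:
jog_arm(deltas="0 0 -0.2 0 0 0;0 0 -0.4 0 0 0;0 0 -0.4 0 0 0")

```text
time_s: 9.85
ee_pos: [0.5517, 0.1793, 0.0307]
tcp_rot: [-1.343, -0.969, 0.971]
force: [-6.6, 1.6, 7.1]
width: 0.0231
```

Emit:
jog_arm(deltas="0 0 -0.2 0 0 0;0 0 -0.4 0 0 0;0 0 -0.4 0 0 0")

```text
time_s: 10.15
ee_pos: [0.5548, 0.1782, 0.0307]
tcp_rot: [-1.343, -0.968, 0.971]
force: [-9.1, 2.8, 9.0]
width: 0.0232
```

```bash
python3 st.py
```

```text
t 10.15 tcp in carrier mm: x -41.4 y -0.1 z 30.7 yaw err 0.05 tilt [-9.e-04 -1.e+00  2.e-03] F along -9.5 lat -0.2 z 9.0 0.0232
```

Emit:
jog_arm(deltas="0 0 -0.15 0 0 0;0 0 -0.3 0 0 0;0 0 -0.3 0 0 0;0 0 -0.3 0 0 0;0 0 -0.3 0 0 0")

```text
time_s: 10.65
ee_pos: [0.557, 0.1774, 0.0307]
tcp_rot: [-1.342, -0.968, 0.972]
force: [-11.2, 4.5, 9.6]
width: 0.0229
```

```bash
python3 - <<'E'
from st import *
o=st()
t=grab('top','top4'); s=grab('side','side4')
def crop(s,X):
    q=s['R']@np.array(X)+s['t']; u=int(s['fx']*q[0]/q[2]+s['cx']);v=int(s['fy']*q[1]/q[2]+s['cy']);print(u,v)
    return cv2.resize(s['color'][max(v-50,0):v+50,u-54:u+54],(400,370),interpolation=cv2.INTER_CUBIC)
cv2.imwrite('pics/c5.png',np.hstack([crop(t,[.64,.15,.03]),crop(s,[.64,.15,.03])])[:,:,::-1])
# stop bar front edge (bright) along axis at z=.034: compare before/after
for tag in('top0','top4'):
    s=load(tag); hsv=cv2.cvtColor(s['color'],cv2.COLOR_RGB2HSV); v,u=np.mgrid[:384,:512]
    X=plane(s,np.c_[u.ravel(),v.ravel()],.034)[:,:2]-O; ax=X@e*1e3; ay=X@n*1e3; V=hsv[:,:,2].ravel()
    for x in range(72,118,2):
        q=(abs(ax-x)<1.5)&(abs(ay)<9); 
        print(x,int(V[q].mean()),end=' ')
    print()
E
```

```text
t 10.65 tcp in carrier mm: x -39.0 y -0.1 z 30.7 yaw err 0.05 tilt [-0.0012 -1.      0.0028] F along -12.0 lat 0.8 z 9.6 0.0229
188 152
271 253
72 75 74 73 76 73 78 72 80 72 82 90 84 113 86 139 88 153 90 157 92 150 94 136 96 111 98 96 100 83 102 78 104 74 106 73 108 71 110 64 112 56 114 52 116 58 
72 154 74 169 76 176 78 178 80 179 82 179 84 177 86 171 88 162 90 151 92 148 94 152 96 159 98 157 100 148 102 125 104 102 106 83 108 74 110 68 112 58 114 53 116 60
```

View pics/c5.png

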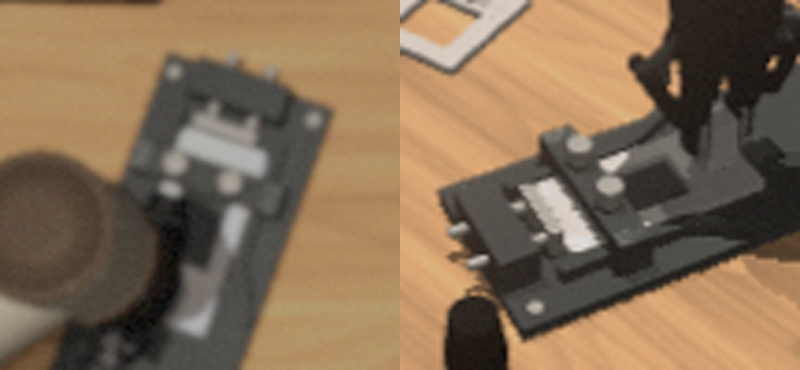

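Pictures: nose has emerged past the bridge and lies against the stop bar, no gap (left (220,150), right (560,220)); stop's rear edge shifted ≈7 mm, nose position from TCP gives ≈7.5 mm, force less friction ≈8 N. I nudge 1.5 mm further.

Emit:
jog_arm(deltas="0 0 -0.1 0 0 0;0 0 -0.17 0 0 0;0 0 -0.17 0 0 0;0 0 -0.17 0 0 0;0 0 -0.17 0 0 0;0 0 -0.17 0 0 0;0 0 -0.17 0 0 0;0 0 -0.17 0 0 0")

```text
time_s: 11.55
ee_pos: [0.5582, 0.177, 0.0308]
tcp_rot: [-1.342, -0.967, 0.973]
force: [-11.6, 5.0, 9.8]
width: 0.0229
```

```bash
python3 - <<'E'
from st import *
st(); L=[]
s0=load('top0')
for i in range(3):
    s=grab('top',f'top5{i}'); r=[]
    for s in(s0,s):
        V=cv2.cvtColor(s['color'],cv2.COLOR_RGB2HSV)[:,:,2].ravel(); v,u=np.mgrid[:384,:512]
        X=plane(s,np.c_[u.ravel(),v.ravel()],.034)[:,:2]-O; ax=X@e*1e3; ay=X@n*1e3
        xs=np.arange(90,110,.5); p=np.array([V[(abs(ax-x)<1.5)&(abs(ay)<9)].mean() for x in xs])
        j=np.where((p[:-1]>=115)&(p[1:]<115))[0][0]; r.append(xs[j])
    print('stop shift',r[1]-r[0])
# nose/plate height & rear part: plate side edges between bridge and post, z=.020
V=cv2.cvtColor(s['color'],cv2.COLOR_RGB2HSV); m=((V[:,:,1]<60)&(V[:,:,2]>120)).ravel()
X=plane(s,np.c_[u.ravel(),v.ravel()],.020)[:,:2]-O; ax=X@e*1e3; ay=X@n*1e3
q=m&(ax>73)&(ax<83)&(abs(ay)<45); print('nose y range',ay[q].min(),ay[q].max())
P=cloud(s).reshape(-1,3); print('nose top z',np.median(P[q,2])*1e3,'base floor beside', np.median(P[(abs(ax+20)<10)&(abs(ay+55)<10),2])*1e3)
st()
E
```

```text
t 11.55 tcp in carrier mm: x -37.8 y -0.1 z 30.8 yaw err 0.06 tilt [-0.0015 -1.      0.0034] F along -12.6 lat 1.1 z 9.8 0.0229
stop shift 9.0
stop shift 9.0
stop shift 9.0
nose y range -36.68387130273134 34.4170945841639
nose top z 18.285413279034547 base floor beside 17.742678509783836
t 11.7 tcp in carrier mm: x -37.8 y -0.2 z 30.7 yaw err 0.06 tilt [-0.0015 -1.      0.0034] F along -13.6 lat 0.9 z 9.8 0.0232
```

```bash
python3 -c "
from st import *
st(); print(sign_off())"
```

```text
t 11.7 tcp in carrier mm: x -37.8 y -0.2 z 30.7 yaw err 0.06 tilt [-0.0015 -1.      0.0034] F along -13.6 lat 0.9 z 9.8 0.0232
the job is handed in; nothing more can be done
None
```

I gripped the narrow insert by its post, landed it on the carrier floor, and slid it under the bridge against the sprung stop. I handed in at 11.7 s with the gripper still holding it there; no verdict was reported.

**Stop position:** the picture shows the stop pushed back about 9 mm, which is about 7.4 N. The arm's position gives about 8.7 mm.

**Alignment:** the insert lies about 0.2 mm off the centre line by arm position, and about 1 mm off at the nose in the picture. The gripper is 0.06° off in line and tilted about 0.2°. Its height has not changed since the insert landed on the floor.

**Checks that disagreed:**
- **Push force:** the wrist reads 12.6–13.6 N along the channel, more than the stop's estimated 7–8 N. I put the difference down to about 4 N of floor friction, but I did not measure that separately. That leaves about 9 N, or 11–12 mm of travel, still inside the 5–11 N and 5–15 mm limits.
- **Floor height:** the depth check beside the insert read about 18 mm instead of 12, probably because it picked up part of a rail. I did not use it.

I never moved near the spare or the other things on the desk, but I did not measure their positions again at the end.

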